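Raise the hood sash to the mark and start the air

TASK

Get the bench hood ready for work: push the clear sash up with the fingertips from beneath its lip until the underside of the lip is level with the tip of the pointer clip on the hood's upright, and leave it there. Then press the air button on the control box all the way down and let go. Do not grip or lift anything, and leave the clip and all the other things on the bench where they are.

Things in the scene. Friction and masses are not known exactly. Their poses are not given: they have to be found in the camera images.
- hood: Fixed bench hood: two white uprights 30 mm wide, 560 mm tall, 500 mm apart over their outsides, clear sides, open back, a 6 mm steel floor beginning just behind the sash. Origin on the table under the middle of the sash's plane; x points into the hood, away from the robot; y along the sash, left seen from the robot; z up. Below the lip the front is open.
- sash (a joint): Rise of the sash in m: 0 is its lowest place (underside of the lip 100 mm above the table), 0.24 its top stop. It is counterweighted: about 3 to 8 N at the lip moves it up slowly, and it stays where it is left. The colliders named sash_c2 and sash_c3 are the lip and the cap strip on top of the lip.
- lip_under (a point): Point at mid-length of the lip's underside, 20 mm behind its front edge; moves with the sash, axes as the hood's. The lip is an aluminium ledge 400 mm long, 8 mm thick plus a 4 mm cap strip along the sash's lower edge, standing 40 mm out of the clear panel towards the robot, free beneath. The panel (425 mm wide, 220 tall) rises from the lip, its front face 20 mm behind this point.
- mark (a point): Inner tip of the black pointer (5 mm thick) of the clip on the hood's left (+y) upright, 206 mm from the hood's middle and 28 mm in front of the sash's plane, just past the lip's left end. Its height (230 to 310 mm above the table) is where the lip's underside must come. The clip is stiff but can be knocked along its upright.
- console: Fixed grey control box, 85 x 100 x 40 mm tall, in front of the hood, to the left or right of its middle. Origin at the centre of its underside.
- air_top (a point): Centre of the top of the round air button (32 mm across, pressed straight down) in the middle of the control box's top.
- air (a joint): How far the air button is pressed, in m: 0 released, 0.006 all the way down (about 5 N); springs back.
- tipbox: Loose pipette-tip box, 85 x 115 x 53 mm tall, in front of the hood on the side opposite the control box. Origin at the centre of its underside.
- dish: Loose clear culture dish, 90 mm across, 15 mm tall, on the table in front of the middle of the sash. Origin at the centre of its underside.
- pipette: Loose pipette, black and white, 26 mm thick, about 270 mm long, lying along y before the hood's front. Origin on its underside near its middle.
- timer: Loose white timer, 45 x 65 x 85 mm tall, standing inside the hood, left of its middle. Origin at the centre of its underside.
- bottle: Loose amber bottle, 66 mm across, 120 mm tall, standing inside the hood, right of its middle. Origin at the centre of its underside.
- rack: Loose white tube rack, 55 x 120 x 63 mm tall, inside the hood at the left. Origin at the centre of its underside.
- beaker: Loose glass beaker, 64 mm across, 75 mm tall, inside the hood at the right. Origin at the centre of its underside.

How it is judged:
By the outcome, as a careful person would: the job done as asked, in the order asked, and still so for the second after the job is handed in, with the robot touching nothing.
It also fails if it takes over 40 s, if anything falls off the work surface, if the arm or the gripper's body presses on something with over 40 N, if the wrist force passes 120 N, or if a joint passes its speed limit or range.

ROBOT

A 6-joint arm with a two-finger parallel gripper is mounted at the origin on the work surface. World frame = base frame: x ahead of the robot, y to its left, z up, the work surface at z = 0. Lengths are in m, angles in degrees, forces in N, time in s.
With the tool pointing down it reaches from about 0.4 to 0.825 m from the base axis. Payload 7 kg.
Tool frame: the origin (TCP) lies between the finger pads; the fingertips stand 19 mm ahead of it and the grasp point (between the pads) is the TCP; z points along the fingers, y is the line along which they close (so a half turn about z gives the same grasp; the last joint's range is limited). The gripper opens to 88 mm and grips with 3 to 60 N. Pads are 19 mm wide; open, the fingers measure 130 mm over their backs; the gripper's body (78 mm by 193 mm) begins 47 mm behind the grasp point.
Start: joints at [-53.165, 20.546, 0.682, 0, -70.136, -16.507], TCP at [0.234, -0.633, 0.246] pointing down, gripper open.
Joint ranges: [-176.03, 176.03], [-82.01, 121.73], [-58.28, 71.71], [-173.87, 95.51], [-174.79, -0.11], [-173.66, 173.66]. Speed limits (degrees/s): [136.94, 136.94, 172.46, 180, 180, 180].

INTERFACE

Orientations are given as [roll, pitch, yaw] about the fixed x, y, z axes, in that order (R = Rz(yaw) Ry(pitch) Rx(roll)).
In Python, from plant import get_obs, snapshot, close_job, spot_in, spot_point gives the robot as it stands.
- The arm moves only by the tool play_rows, never from a script. Its argument "plan" is a list of rows, each a list of 6 numbers: the shift along the tool's x, y, z in cm, then the turn, a rotation vector about the tool's x, y, z in degrees. A call has 1 to 20 rows; each row shifts and turns the commanded pose from where the row before left it, along the tool's axes as they then stand; what a row does not reach is not made up. A row lasts 1/12 s, in which the tool goes at most 41.7 mm and 7.16 degrees, less where a joint would pass 70% of its speed; a pose out of reach is approached as far as the arm can. A call is refused whole if a number of a shift passes 4.17 or a number of a turn 7.16, either way. A call with a gripper value outside its range is refused whole. "grip" is the finger opening in cm, from 0 to 8.76, set as the call begins (left out, the last holds). The fingers move at their own pace and stop on an object; the grip force is fixed at half the most. Time passes only in rows, so rows that do not move let the fingers close. It gives the time, the measured TCP pose, the force, the opening and the grip force at its end, in the units of the state.
- get_obs(): the state, without advancing time (a new reading comes with each control period).
- snapshot(name): name is "side" or "top" or "wrist"; returns a dict with "frame" (420x560x3 uint8, red, green, blue), "fx", "fy", "cx", "cy" (pixels), "position" and "attitude" of the camera in the world. Camera axes: x right, y down, z forward; pixel columns grow to the right and rows downward; lengths in m; the calibration is good to about 2 mm. A picture is of the moment at which its call begins. There is no depth.
- close_job(): hands the job in; it is judged then, once.
Trained networks look in the newest picture that a camera, given by its name, has taken for a name from the list of things; names that differ only in an ending like _2 or _b are one class to them, and where a whole thing is asked for, a point or a joint stands for the part that bears it (a point fixed in the world has none). Each returns a list of dicts, best first, with "score" (0 to 1); they miss things now and then, are a little off and sometimes report something else, mostly with a low value. They report only what shows in the picture. A call takes as long as a camera call.
- spot_in(camera, thing): "position" ([x, y, z] in m, in world coordinates, good to about 4 mm: the middle of the surface that is visible of it).
- spot_point(camera, thing): "position" ([x, y, z] in m, in world coordinates, good to about 4 mm: a listed point, or the origin of a listed thing).
The state is a dict: "clock": time; "joint_pos": joint angles; "qvel": joint speeds; "tau": joint torques, N m; "tool_pos": TCP position; "orientation": TCP orientation; "force": force on the tool from outside, world axes, zero at the start; "moment": the same for the moment, N m; "opening": finger opening in m; "gripper_force": force on a finger pad.
Only numpy, scipy, OpenCV 4.12 (cv2) and the standard library are available. Lean on these libraries where they do the work, as an engineer would, in place of code of your own. Each camera call takes 0.05 s, during which the arm holds its last target. There are 200 camera calls.

## Working session

There is one attempt and no reset: what is moved stays moved. The work goes in short steps, Python scripts to look and compute and a tool call to move; the robot and the scene stay as the last step left them, time stands still between calls to the robot, and variables do not carry over. Pictures are saved under pics/ and viewed, at most 10 in all, crops included, and the job is handed in when it is done.

Besides the shell and the picture viewer there is one more tool, called in YAML: its name, and indented under it one key for each argument. play_rows: Moves the arm, as the interface text tells. Its arguments: {"type":"object","properties":{"plan":{"type":"array","items":{"type":"array","items":{"type":"number"}}},"grip":{"type":"number"}},"required":["plan"]}

```bash
mkdir -p pics; cat > h.py <<'E'
from plant import *
import numpy as np, cv2
def snap(c,n):
    s=snapshot(c); cv2.imwrite(f'pics/{n}.png',s['frame'][:,:,::-1]); return s
E
python3 - <<'E'
from h import *
o=get_obs(); print({k:np.round(v,3).tolist() for k,v in o.items()})
ims=[]
for c in ['side','top']:
    s=snap(c,c+'0'); ims.append(s['frame']); print(c,s['fx'],s['cx'],s['cy'],s['position'],s['attitude'])
    for n in ['hood','lip_under','mark','air_top','console','tipbox','dish','pipette','timer','bottle','rack','beaker']:
        r=spot_point(c,n)[:2]; print(n,[(np.round(d['position'],4).tolist(),round(d['score'],2)) for d in r])
E
```

```text
{'clock': 0.0, 'joint_pos': [-53.166, 20.591, 0.634, -0.021, -70.136, -16.508], 'qvel': [-0.019, 0.009, 0.081, 0.109, -0.001, -0.035], 'tau': [0.002, -58.272, 29.307, 6.997, 0.007, -0.0], 'tool_pos': [0.234, -0.633, 0.245], 'orientation': [179.906, -0.007, -159.681], 'force': [0.067, 0.218, 0.284], 'moment': [-0.016, 0.024, -0.04], 'gripper_force': 0.0, 'opening': 0.088}
side 524.5519954777374 276.5945369939343 214.88041311902336 [ 0.44971999 -0.22011767  1.03718009] [-163.20085807   -0.38053736  -23.49360005]
hood [([0.6288, -0.0534, 0.0003], 0.98)]
lip_under [([0.6065, -0.055, 0.1352], 0.93)]
mark [([0.6015, 0.1489, 0.2803], 0.67)]
air_top [([0.5088, -0.237, 0.0618], 0.66)]
console [([0.5092, -0.2365, 0.0018], 0.62)]
tipbox [([0.5092, 0.1367, -0.0006], 0.87)]
dish [([0.5135, -0.095, 0.0024], 0.83)]
pipette [([0.3946, -0.0445, 0.0], 0.92)]
timer [([0.7057, -0.0171, 0.0061], 0.75)]
bottle [([0.7095, -0.1046, 0.0118], 0.58)]
rack [([0.7047, 0.0997, 0.0075], 0.85)]
beaker [([0.7127, -0.2075, 0.0059], 0.85), ([0.707, -0.0155, 0.0035], 0.38)]
top 433.7288360583997 282.99575212906484 208.6838050833426 [0.45755002 0.0585487  1.01304633] [-172.20331413   -1.7424605   -91.63837918]
hood [([0.6288, -0.0558, -0.0039], 0.69)]
lip_under [([0.6071, -0.0519, 0.1409], 0.6), ([0.5074, -0.239, 0.0618], 0.43)]
mark [([0.3926, -0.0465, 0.0027], 0.41)]
air_top [([0.5102, -0.2349, 0.064], 0.48)]
console []
tipbox [([0.509, 0.1363, 0.002], 0.9)]
dish [([0.514, -0.0939, 0.0007], 0.84)]
pipette [([0.3934, -0.0426, 0.0018], 0.74)]
timer [([0.7025, -0.0164, 0.0077], 0.73)]
bottle [([0.7074, -0.1037, 0.0064], 0.65)]
rack [([0.7013, 0.0995, 0.0052], 0.82)]
beaker [([0.7093, -0.207, 0.0054], 0.6)]
```

View pics/side0.png

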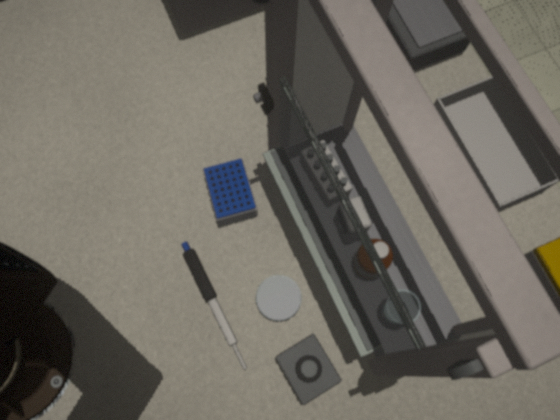

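View pics/top0.png

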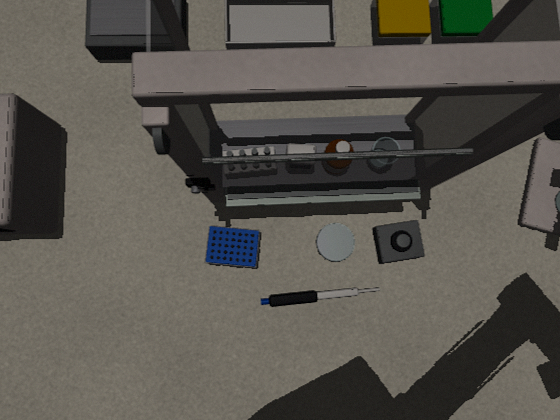

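The pictures agree with the networks' positions. In the side view the lip runs from (270,155) to (365,350), the clip is at (262,95), the button at (309,368) and the dish at (278,297). I'll move to free space and close the fingers.

play_rows:
  plan:
    - [-2.7,2.5,-1,0,0,2]
    - [-2.7,2.5,-1,0,0,2]
    - [-2.7,2.5,-1,0,0,2]
    - [-2.7,2.5,-1,0,0,2]
    - [-2.7,2.5,-1,0,0,2]
    - [-2.7,2.5,-1,0,0,2]
    - [-2.7,2.5,-1,0,0,2]
    - [-2.7,2.5,-1,0,0,2]
    - [-2.7,2.5,-1,0,0,2]
    - [-2.7,2.5,-1,0,0,2]
    - [0,0,0,0,0,0]
  grip: 0

```text
clock: 2.22
tool_pos: [0.453, -0.3332, 0.3477]
orientation: [-179.9, 0.2, -179.6]
force: [0.4, -1.0, 1.1]
opening: 0.0199
gripper_force: 0.0
```

```bash
python3 - <<'E'
from h import *
o=get_obs()
for k in ['clock','joint_pos','tool_pos','orientation','force','opening']: print(k,np.round(o[k],3).tolist())
s=snap('wrist','w1'); print(s['position'],s['attitude'],s['fx'])
E
```

```text
clock 2.217
joint_pos [-16.388, 6.898, -4.205, 0.001, -78.666, -73.177]
tool_pos [0.453, -0.333, 0.348]
orientation [-179.932, 0.22, -179.565]
force [0.387, -1.025, 1.117]
opening 0.02
[ 0.37840818 -0.33217729  0.48624792] [1.63788656e+02 2.46893821e-02 9.04601228e+01] 333.38463030866217
```

play_rows:
  plan:
    - [0,3,0,7,0,0]
    - [0,3,0,7,0,0]
    - [0,3,0,7,0,0]
    - [0,3,0,7,0,0]
    - [0,3,0,7,0,0]
    - [0,3,0,7,0,0]
    - [0,0,0,0,0,0]

```text
clock: 2.85
tool_pos: [0.4466, -0.1737, 0.2947]
orientation: [-140.0, -0.6, -179.4]
force: [-1.2, -0.8, -0.1]
opening: 0.0002
gripper_force: 0.0
```

```bash
cat > st.py <<'E'
from h import *
def st():
    o=get_obs()
    for k in ['clock','joint_pos','tool_pos','orientation','force','opening']: print(k,np.round(o[k],3).tolist())
    return o
if __name__=='__main__': st()
E
python3 st.py
```

```text
clock 2.85
joint_pos [27.18, 0.53, -42.256, 36.816, -72.304, -135.89]
tool_pos [0.447, -0.174, 0.295]
orientation [-140.018, -0.593, -179.438]
force [-1.157, -0.825, -0.126]
opening 0.0
```

View pics/w1.png

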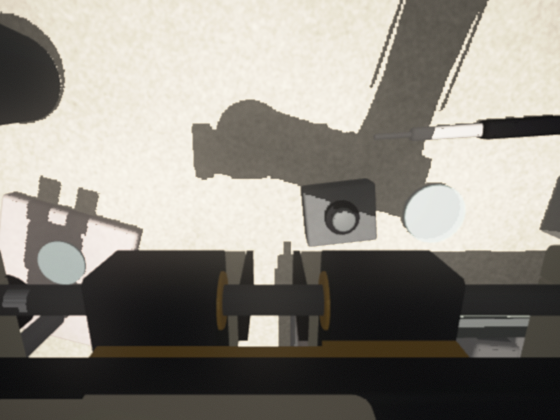

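```bash
cat > fk.py <<'E'
import numpy as np
from scipy.spatial.transform import Rotation as R
from scipy.optimize import least_squares
D=[([-53.165,20.546,.682,0,-70.136,-16.507],[.234,-.633,.246],[180,0,-159.68]),
([-16.388,6.898,-4.205,.001,-78.666,-73.177],[.453,-.3332,.3477],[-179.93,.22,-179.565]),
([27.18,.53,-42.256,36.816,-72.304,-135.89],[.4466,-.1737,.2947],[-140.018,-.593,-179.438])]
E=lambda a,v:R.from_euler(a,v,degrees=True)
def fk(q,p,s4=-1,s6=1):
    h,L1,L2,t,d1,d2,b=p
    A=E('z',q[0]); B=A*E('y',q[1]-q[2]); C=B*E('x',s4*q[3]); T=C*E('y',-q[4])
    pos=np.array([0,0,h])+A.apply([L1*np.sin(np.radians(q[1])),d1,L1*np.cos(np.radians(q[1]))])+B.apply([L2,0,b])+C.apply([0,d2,0])+T.apply([t,0,0])
    return pos,T*E('x',s6*q[5])
def fit(s4,s6):
    o0=None
    def f(p):
        r=[]
        for q,x,o in D: r+=list(fk(q,p,s4,s6)[0]-x)
        return np.r_[r,1e-4*(p-[.16,.6,.465,.3,0,-.19,0])]
    return least_squares(f,[.16,.6,.465,.3,0,-.19,0])
def tool0(s4,s6): # fixed tool rotation per sample
    return [fk(q,np.zeros(7),s4,s6)[1].inv()*R.from_euler('xyz',o,degrees=True) for q,x,o in D]
E
python3 - <<'E'
from fk import *
for s4 in (1,-1):
  for s6 in (1,-1):
    r=fit(s4,s6); T=tool0(s4,s6)
    print(s4,s6,r.x.round(4),'res',abs(r.fun[:9]).max().round(4),[np.degrees((T[0].inv()*t).magnitude()).round(2) for t in T], T[0].as_euler('xyz',degrees=True).round(1))
E
```

```text
1 1 [-0.2005  0.828   0.5089 -0.1811 -0.5083  0.3163 -0.3611] res 0.0026 [np.float64(0.0), np.float64(113.33), np.float64(152.93)] [-90.  33. -90.]
1 -1 [-0.2005  0.828   0.5089 -0.1811 -0.5083  0.3163 -0.3611] res 0.0026 [np.float64(0.0), np.float64(0.01), np.float64(73.63)] [-90.   0. -90.]
-1 1 [ 1.997e-01  6.007e-01  4.637e-01  3.586e-01 -4.000e-04 -1.916e-01
 -2.000e-04] res 0.0002 [np.float64(0.0), np.float64(113.33), np.float64(121.24)] [-90.  33. -90.]
-1 -1 [ 1.997e-01  6.007e-01  4.637e-01  3.586e-01 -4.000e-04 -1.916e-01
 -2.000e-04] res 0.0002 [np.float64(0.0), np.float64(0.01), np.float64(0.01)] [-90.   0. -90.]
```

```bash
cat >> fk.py <<'E'
P=fit(-1,-1).x; T0=tool0(-1,-1)[0]
lo=np.array([-176,-82,-58.2,-173.8,-174.7,-.2]);lo[5]=-173.6
hi=np.array([176,121.7,71.7,95.5,-.2,173.6])
def FK(q):
    x,r=fk(q,P,-1,-1); return x,r*T0
def goal(yaw,up,roll): # tool z forward, x down (roll 0) or up (180)
    return E('z',yaw)*E('y',-up)*R.from_matrix(np.array([[0,0,1],[0,1,0],[-1,0,0]]))*E('z',roll)
def ik(x,Rg,q0):
    def f(q):
        a,r=FK(q); return np.r_[(a-x)*10,(Rg.inv()*r).as_rotvec()*3]
    s=least_squares(f,np.clip(q0,lo+.1,hi-.1),bounds=(lo,hi),x_scale=30); return s.x,np.abs(s.fun).max()
def pts(q):
    A=E('z',q[0]);B=A*E('y',q[1]-q[2]);h,L1,L2,t,d1,d2,b=P
    e=np.array([0,0,h])+A.apply([L1*np.sin(np.radians(q[1])),d1,L1*np.cos(np.radians(q[1]))]);w=e+B.apply([L2,0,b]);o=w+(B*E('x',-q[3])).apply([0,d2,0]);return e.round(3),w.round(3),o.round(3)
E
python3 - <<'E'
from fk import *
rng=np.random.default_rng(0)
S=[lo+(hi-lo)*rng.random(6) for _ in range(14)]
for roll in (0,180):
 for y in (-.18,-.08,.03):
  for yaw in (-25,-12,0,12,25):
   for up in (0,):
    g=goal(yaw,up,roll); x=np.array([.605,y,.122])-.019*g.apply([0,0,1])
    best=[]
    for s in S:
        q,e=ik(x,g,s)
        if e<2e-3 and not any(abs(q-b).max()<3 for b in best): best.append(q)
    for q in best: print(roll,y,yaw,up,q.round(0),[p.tolist() for p in pts(q)])
E
```

```text
0 -0.18 -12 0 [ -55.   60.  -52. -135. -106.  106.] [[0.299, -0.427, 0.499], [0.197, -0.282, 0.07], [0.236, -0.101, 0.122]]
0 -0.18 0 0 [ -58.   52.  -43. -121.  -92.   94.] [[0.246, -0.402, 0.572], [0.227, -0.371, 0.109], [0.227, -0.18, 0.122]]
0 -0.18 12 0 [ -58.   47.  -33. -110.  -86.   80.] [[0.231, -0.372, 0.611], [0.275, -0.443, 0.155], [0.236, -0.259, 0.122]]
0 -0.18 25 0 [-56.  45. -22. -98. -87.  68.] [[0.238, -0.353, 0.623], [0.338, -0.5, 0.195], [0.263, -0.34, 0.122]]
0 -0.08 0 0 [ -49.   61.  -52. -129. -104.  107.] [[0.342, -0.396, 0.495], [0.227, -0.263, 0.066], [0.227, -0.08, 0.122]]
0 -0.08 12 0 [ -51.   51.  -42. -117.  -91.   93.] [[0.292, -0.367, 0.575], [0.275, -0.346, 0.112], [0.236, -0.159, 0.122]]
0 -0.08 25 0 [ -50.   46.  -31. -105.  -87.   78.] [[0.278, -0.333, 0.615], [0.342, -0.409, 0.162], [0.263, -0.24, 0.122]]
0 0.03 12 0 [ -40.   60.  -51. -126. -102.  106.] [[0.398, -0.332, 0.503], [0.274, -0.228, 0.068], [0.236, -0.049, 0.122]]
0 0.03 25 0 [ -41.   50.  -40. -114.  -90.   90.] [[0.346, -0.305, 0.585], [0.344, -0.303, 0.121], [0.263, -0.13, 0.122]]
1
[... 421 characters left out ...]
-112.] [[0.238, -0.353, 0.623], [0.338, -0.5, 0.195], [0.263, -0.34, 0.122]]
180 -0.08 0 0 [ -49.   61.  -52. -129. -104.  -73.] [[0.342, -0.396, 0.495], [0.227, -0.263, 0.066], [0.227, -0.08, 0.122]]
180 -0.08 12 0 [ -51.   51.  -42. -117.  -91.  -87.] [[0.292, -0.367, 0.575], [0.275, -0.346, 0.112], [0.236, -0.159, 0.122]]
180 -0.08 25 0 [ -50.   46.  -31. -105.  -87. -102.] [[0.278, -0.333, 0.615], [0.342, -0.409, 0.162], [0.263, -0.24, 0.122]]
180 0.03 12 0 [ -40.   60.  -51. -126. -102.  -74.] [[0.398, -0.332, 0.503], [0.274, -0.228, 0.068], [0.236, -0.049, 0.122]]
180 0.03 25 0 [ -41.   50.  -40. -114.  -90.  -90.] [[0.346, -0.305, 0.585], [0.344, -0.303, 0.121], [0.263, -0.13, 0.122]]
```

```bash
cat > plan.py <<'E'
from fk import *
def rows(qs,x0,R0):
    """tool-frame rows following joint waypoints, rounding error fed forward"""
    out=[];x,r=np.array(x0),R0
    for q in qs:
        a,b=FK(q); v=np.round(r.inv().apply(a-x)*100,1); w=np.round((r.inv()*b).as_rotvec(degrees=True),1)
        out.append([*map(float,v),*map(float,w)]); x=x+r.apply(v/100); r=r*R.from_rotvec(w,degrees=True)
    return out
E
python3 - <<'E'
from plan import *
q0=np.array([27.18,.53,-42.256,36.816,-72.304,-135.89]); qg=np.array([-51,50,-40,-115,-90,-88.])
for up in (0,5):
  for X,z in ((.605,.122),(.60,.28),(.57,.122),(.55,.16),(.55,.2)):
    g=goal(15,up,180); q,e=ik(np.array([X,-.08,z])-.019*g.apply([0,0,1]),g,qg); print(up,X,z,q.round(1),round(e,4),[p.tolist() for p in pts(q)])
g=goal(15,5,180);qp,e=ik(np.array([.55,-.08,.16])-.019*g.apply([0,0,1]),g,qg)
qm=np.array([-20,10,-15,-20,-80,-100.])
N1=14;N2=24
qs=[q0+(qm-q0)*i/N1 for i in range(1,N1+1)]+[qm+(qp-qm)*i/N2 for i in range(1,N2+1)]
x,r=FK(q0); 
for i in range(0,len(qs),3): print(FK(qs[i])[0].round(2),[p.tolist() for p in pts(qs[i])[1:]])
rr=rows(qs,x,r); 
a=np.abs(rr); print(a[:,:3].max(0),a[:,3:].max(0),np.linalg.norm(a[:,3:],axis=1).round(1))
print(rr[:14]);print(rr[14:])
E
```

```text
0 0.605 0.122 [ -51.3   49.7  -39.5 -113.7  -89.7  -90.7] 0.0 [[0.286, -0.358, 0.588], [0.29, -0.363, 0.124], [0.24, -0.178, 0.122]]
0 0.6 0.28 [ -50.5   18.8  -39.3 -111.1  -77.4 -119.5] 0.0 [[0.123, -0.15, 0.768], [0.278, -0.339, 0.374], [0.235, -0.178, 0.28]]
0 0.57 0.122 [ -54.8   51.3  -41.8 -110.1  -91.1  -87. ] 0.0 [[0.27, -0.384, 0.575], [0.255, -0.363, 0.112], [0.205, -0.178, 0.122]]
0 0.55 0.16 [ -57.    44.5  -44.1 -108.   -89.6  -91.3] 0.0 [[0.229, -0.354, 0.628], [0.235, -0.363, 0.164], [0.185, -0.178, 0.16]]
0 0.55 0.2 [ -56.9   35.5  -44.4 -107.8  -86.9  -99.5] 0.0 [[0.19, -0.293, 0.688], [0.234, -0.36, 0.232], [0.185, -0.178, 0.2]]
5 0.605 0.122 [ -51.    55.4  -38.2 -113.6  -96.5  -86.7] 0.0 [[0.311, -0.385, 0.541], [0.292, -0.362, 0.078], [0.242, -0.177, 0.089]]
5 0.6 0.28 [ -51.7   25.4  -40.5 -113.4  -85.3 -112.1] 0.0 [[0.159, -0.202, 0.742], [0.277, -0.351, 0.319], [0.237, -0.177, 0.247]]
5 0.57 0.122 [ -54.4   57.2  -40.4 -109.8  -97.7  -82.8] 0.0 [[0.294, -0.411, 0.525], [0.258, -0.36, 0.065], [0.207, -0.177, 0.089]]
5 0.55 0.16 [ -56.7   51.3  -43.2 -107.9  -9
[... 1860 characters left out ...]
1, 0.4, 2.3, -3.8, 3.0, 2.6], [1.0, 0.4, 2.1, -3.9, 2.8, 2.6], [0.9, 0.5, 1.9, -4.1, 2.6, 2.7], [0.8, 0.6, 1.8, -4.2, 2.5, 2.6], [0.7, 0.6, 1.6, -4.3, 2.3, 2.7], [0.6, 0.8, 1.5, -4.4, 2.1, 2.6], [0.5, 0.8, 1.3, -4.6, 2.0, 2.6], [0.4, 1.0, 1.2, -4.6, 1.7, 2.6], [0.3, 1.1, 1.0, -4.8, 1.6, 2.5], [0.2, 1.2, 1.0, -4.9, 1.4, 2.5], [0.2, 1.3, 0.8, -4.9, 1.3, 2.4], [0.0, 1.5, 0.7, -5.0, 1.1, 2.3], [0.0, 1.6, 0.6, -5.2, 0.9, 2.3], [-0.1, 1.7, 0.5, -5.2, 0.7, 2.3], [-0.2, 1.9, 0.4, -5.2, 0.6, 2.1], [-0.2, 2.0, 0.3, -5.3, 0.4, 2.1], [-0.4, 2.1, 0.3, -5.3, 0.2, 2.0], [-0.4, 2.3, 0.3, -5.4, 0.1, 1.9], [-0.5, 2.4, 0.1, -5.4, -0.1, 1.8], [-0.5, 2.5, 0.2, -5.4, -0.3, 1.7], [-0.7, 2.6, 0.1, -5.5, -0.4, 1.7]]
```

play_rows:
  plan:
    - [1.7,-0.5,1.8,-3.0,4.3,2.0]
    - [1.5,-0.4,1.7,-3.4,4.0,2.0]
    - [1.4,-0.3,1.5,-3.6,3.8,1.9]
    - [1.2,-0.2,1.5,-3.8,3.3,1.9]
    - [1.1,-0.1,1.2,-4.1,3.1,1.9]
    - [0.8,0.1,1.2,-4.3,2.7,1.9]
    - [0.7,0.2,0.9,-4.6,2.3,1.7]
    - [0.4,0.2,0.8,-4.6,1.9,1.7]
    - [0.3,0.4,0.6,-4.9,1.5,1.6]
    - [0.1,0.4,0.5,-5.0,1.1,1.5]
    - [-0.2,0.5,0.2,-5.0,0.7,1.3]
    - [-0.3,0.6,0.1,-5.2,0.2,1.2]
    - [-0.6,0.7,-0.2,-5.2,-0.2,1.1]
    - [-0.7,0.7,-0.3,-5.2,-0.6,0.9]

```text
clock: 4.02
tool_pos: [0.3688, -0.2002, 0.2119]
orientation: [163.2, -18.7, 146.1]
force: [0.2, 0.6, -0.7]
opening: 0.0007
gripper_force: 0.0
```

play_rows:
  plan:
    - [1.4,0.3,2.8,-3.3,3.5,2.4]
    - [1.3,0.3,2.5,-3.5,3.3,2.5]
    - [1.2,0.4,2.4,-3.6,3.2,2.6]
    - [1.1,0.4,2.3,-3.8,3.0,2.6]
    - [1.0,0.4,2.1,-3.9,2.8,2.6]
    - [0.9,0.5,1.9,-4.1,2.6,2.7]
    - [0.8,0.6,1.8,-4.2,2.5,2.6]
    - [0.7,0.6,1.6,-4.3,2.3,2.7]
    - [0.6,0.8,1.5,-4.4,2.1,2.6]
    - [0.5,0.8,1.3,-4.6,2.0,2.6]
    - [0.4,1.0,1.2,-4.6,1.7,2.6]
    - [0.3,1.1,1.0,-4.8,1.6,2.5]

```text
clock: 5.02
tool_pos: [0.3555, 0.0224, 0.1457]
orientation: [119.8, -61.8, 136.2]
force: [-0.5, 0.0, -0.4]
opening: 0.0003
gripper_force: 0.0
```

```bash
python3 st.py
```

```text
clock 5.017
joint_pos [-38.957, 30.508, -28.885, -64.416, -88.998, -93.216]
tool_pos [0.355, 0.022, 0.146]
orientation [119.782, -61.778, 136.193]
force [-0.511, 0.034, -0.447]
opening 0.0
```

As planned; finish the swing.

play_rows:
  plan:
    - [0.2,1.2,1.0,-4.9,1.4,2.5]
    - [0.2,1.3,0.8,-4.9,1.3,2.4]
    - [0.0,1.5,0.7,-5.0,1.1,2.3]
    - [0.0,1.6,0.6,-5.2,0.9,2.3]
    - [-0.1,1.7,0.5,-5.2,0.7,2.3]
    - [-0.2,1.9,0.4,-5.2,0.6,2.1]
    - [-0.2,2.0,0.3,-5.3,0.4,2.1]
    - [-0.4,2.1,0.3,-5.3,0.2,2.0]
    - [-0.4,2.3,0.3,-5.4,0.1,1.9]
    - [-0.5,2.4,0.1,-5.4,-0.1,1.8]
    - [-0.5,2.5,0.2,-5.4,-0.3,1.7]
    - [-0.7,2.6,0.1,-5.5,-0.4,1.7]
    - [0,0,0,0,0,0]

```text
clock: 6.1
tool_pos: [0.5338, -0.0909, 0.1618]
orientation: [-8.6, -84.7, -157.4]
force: [-0.5, -0.3, 0.2]
opening: 0.0006
gripper_force: 0.0
```

```bash
python3 - <<'E'
from st import *
o=st()
s=snap('wrist','w2'); print(s['position'],s['attitude'],s['fx'],s['cx'],s['cy'])
for n in ['lip_under','mark','hood']: print(n,[(np.round(d['position'],4).tolist(),round(d['score'],2)) for d in spot_point('wrist',n)[:2]])
snap('side','s2')
for n in ['lip_under','mark','hood']: print(n,[(np.round(d['position'],4).tolist(),round(d['score'],2)) for d in spot_point('side',n)[:2]])
E
```

```text
clock 6.1
joint_pos [-57.122, 51.048, -43.422, -108.449, -96.668, -86.536]
tool_pos [0.534, -0.091, 0.162]
orientation [-8.597, -84.704, -157.38]
force [-0.468, -0.251, 0.244]
opening 0.001
[ 0.39288924 -0.12560692  0.22235714] [-100.58575076    0.81299119  -75.9138334 ] 333.38463030866217 272.815462796739 213.7573997062132
lip_under []
mark []
hood []
lip_under [([0.6073, -0.0552, 0.1383], 0.67)]
mark [([0.6002, 0.1504, 0.2765], 0.71)]
hood [([0.627, -0.0531, 0.0007], 0.9)]
```

View pics/w2.png

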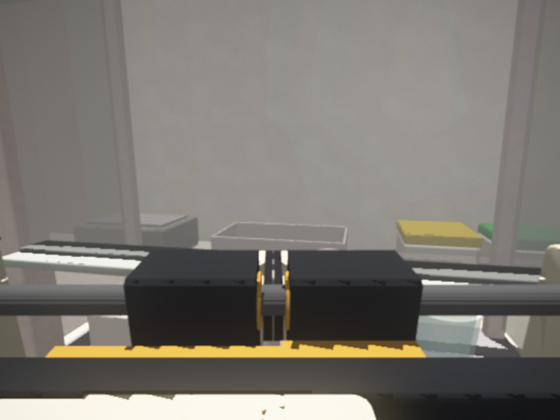

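play_rows:
  plan:
    - [-1.6,0,0,0,-1,0]
    - [-1.6,0,0,0,-1,0]
    - [-1.5,0,0,0,0,0]
    - [0,0,0,0,0,0]

```text
clock: 6.83
tool_pos: [0.5371, -0.0862, 0.1145]
orientation: [-10.8, -86.6, -154.6]
force: [-0.3, 0.2, -0.2]
opening: 0.0001
gripper_force: 0.0
```

play_rows:
  plan:
    - [-0.1,0,1.7,0,0,0]
    - [-0.1,0,1.7,0,0,0]
    - [-0.1,0,1.6,0,0,0]
    - [0,0,0,0,0,0]

```text
clock: 7.17
tool_pos: [0.587, -0.0731, 0.1175]
orientation: [-7.6, -86.5, -157.8]
force: [-0.5, -0.2, 0.5]
opening: 0.0003
gripper_force: 0.0
```

play_rows:
  plan:
    - [0.3,0,0,0,0,0]
    - [0.3,0,0,0,0,0]
    - [0.3,0,0,0,0,0]
    - [0,0,0,0,0,0]

```text
clock: 7.5
tool_pos: [0.5843, -0.0741, 0.1258]
orientation: [-10.0, -86.7, -155.4]
force: [-0.3, 1.4, -2.0]
opening: -0.0
gripper_force: 1.2
```

play_rows:
  plan:
    - [0.3,0,0.02,0,0,0]
    - [0.3,0,0.02,0,0,0]
    - [0.3,0,0.02,0,0,0]
    - [0.3,0,0.02,0,0,0]
    - [0.3,0,0.02,0,0,0]
    - [0.3,0,0.02,0,0,0]
    - [0.3,0,0.02,0,0,0]
    - [0.3,0,0.02,0,0,0]

```text
clock: 8.17
tool_pos: [0.585, -0.0743, 0.1497]
orientation: [-10.1, -86.6, -155.3]
force: [-4.9, 0.5, -6.4]
opening: 0.0009
gripper_force: 2.9
```

```bash
python3 - <<'E'
from st import *
o=st()
snap('side','s3')
for n in ['lip_under','mark']: print(n,[(np.round(d['position'],4).tolist(),round(d['score'],2)) for d in spot_point('side',n)[:2]])
E
```

```text
clock 8.167
joint_pos [-50.715, 49.358, -41.21, -114.746, -93.581, -90.083]
tool_pos [0.585, -0.074, 0.15]
orientation [-10.145, -86.603, -155.329]
force [-4.87, 0.516, -6.387]
opening 0.001
lip_under [([0.6065, -0.0567, 0.1604], 0.74)]
mark [([0.5985, 0.1503, 0.281], 0.77), ([0.5086, 0.1406, 0.0006], 0.41)]
```

play_rows:
  plan:
    - [0.4,0,0.01,0,0,0]
    - [0.4,0,0.01,0,0,0]
    - [0.4,0,0.01,0,0,0]
    - [0.4,0,0.01,0,0,0]
    - [0.4,0,0.01,0,0,0]
    - [0.4,0,0.01,0,0,0]
    - [0.4,0,0.01,0,0,0]
    - [0.4,0,0.01,0,0,0]
    - [0.4,0,0.01,0,0,0]
    - [0.4,0,0.01,0,0,0]
    - [0.4,0,0.01,0,0,0]
    - [0.4,0,0.01,0,0,0]
    - [0.4,0,0.01,0,0,0]
    - [0.4,0,0.01,0,0,0]
    - [0.4,0,0.01,0,0,0]
    - [0.4,0,0.01,0,0,0]
    - [0.4,0,0.01,0,0,0]
    - [0.4,0,0.01,0,0,0]
    - [0.4,0,0.01,0,0,0]
    - [0.4,0,0.01,0,0,0]

```text
clock: 9.98
tool_pos: [0.5828, -0.0761, 0.2298]
orientation: [-9.8, -86.6, -155.7]
force: [4.7, 1.8, -5.4]
opening: 0.0002
gripper_force: 3.2
```

play_rows:
  plan:
    - [0.4,0,0.01,0,0,0]
    - [0.4,0,0.01,0,0,0]
    - [0.4,0,0.01,0,0,0]
    - [0.2,0,0.01,0,0,0]
    - [0,0,0,0,0,0]

```text
clock: 10.4
tool_pos: [0.5823, -0.0762, 0.2446]
orientation: [-8.4, -86.5, -157.1]
force: [0.8, -0.1, -3.2]
opening: 0.0004
gripper_force: 1.2
```

```bash
python3 - <<'E'
from st import *
o=st()
snap('side','s4')
for n in ['lip_under','mark']: print(n,[(np.round(d['position'],4).tolist(),round(d['score'],2)) for d in spot_point('side',n)[:2]])
E
```

```text
clock 10.4
joint_pos [-51.118, 30.391, -42.137, -114.345, -86.184, -106.413]
tool_pos [0.582, -0.076, 0.245]
orientation [-8.384, -86.522, -157.116]
force [0.808, -0.109, -3.168]
opening 0.0
lip_under []
mark [([0.6028, 0.1502, 0.2798], 0.79)]
```

play_rows:
  plan:
    - [-0.6,0,0,0,0,0]
    - [0,0,-2.5,0,0,0]
    - [0,0,-2.5,0,0,0]
    - [-1.5,0,-1,7,0,0]
    - [-1.5,0,0,7,0,0]
    - [0,0,0,7,0,0]
    - [0,0,0,0,0,0]
    - [0,0,0,0,0,0]

```text
clock: 11.22
tool_pos: [0.527, -0.0907, 0.2036]
orientation: [12.2, -86.5, -156.6]
force: [-1.0, 1.5, 0.5]
opening: 0.0
gripper_force: 0.0
```

```bash
python3 - <<'E'
from st import *
o=st()
s=snap('wrist','w3'); np.savez('w3',**{k:s[k] for k in s}); print(s['position'],s['attitude'])
for n in ['lip_under','mark']: print(n,[(np.round(d['position'],4).tolist(),round(d['score'],2)) for d in spot_point('wrist',n)[:2]])
Rm=__import__('scipy.spatial.transform',fromlist=['Rotation']).Rotation.from_euler('xyz',s['attitude'],degrees=True)
for p in ([.601,.15,.28],[.601,.145,.257]):
    c=Rm.inv().apply(np.array(p)-s['position']); print(c, s['fx']*c[0]/c[2]+s['cx'],s['fy']*c[1]/c[2]+s['cy'])
f=s['frame'][:,:,::-1]; cv2.imwrite('pics/w3c.png',cv2.resize(f[130:330,0:265],None,fx=3,fy=3,interpolation=cv2.INTER_CUBIC))
E
```

```text
clock 11.217
joint_pos [-53.107, 36.366, -28.404, -92.601, -92.547, -114.514]
tool_pos [0.527, -0.091, 0.204]
orientation [12.154, -86.509, -156.55]
force [-1.009, 1.461, 0.511]
opening 0.0
[ 0.4098222  -0.17205819  0.26875264] [-102.40659279   -0.74859944  -54.39593856]
lip_under [([0.6027, -0.0542, 0.252], 0.62)]
mark [([0.6003, 0.1489, 0.28], 0.78)]
[-0.15039266 -0.08658362  0.33208772] 121.83547403784192 126.83564767474229
[-0.14662821 -0.06344536  0.33419728] 126.54380629126618 150.46631230303635
```

View pics/w3c.png

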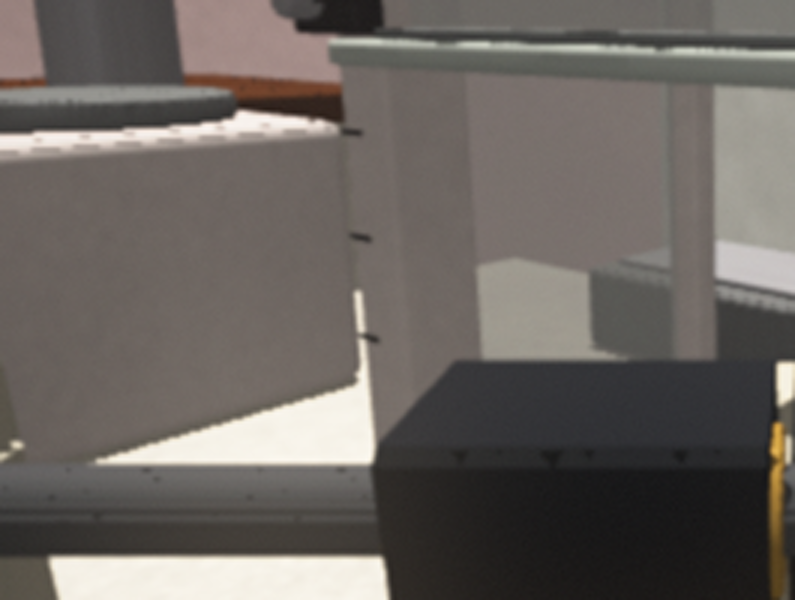

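The lip's left end is at full-frame pixel (110,145) and the black clip is just above it at about (115,135). The crop cuts the clip off, so I'll take a closer one.

```bash
python3 - <<'E'
import cv2
f=cv2.imread('pics/w3.png'); cv2.imwrite('pics/w3d.png',cv2.resize(f[90:170,70:170],None,fx=7,fy=7,interpolation=cv2.INTER_NEAREST))
E
```

```text
(no output)
```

View pics/w3d.png

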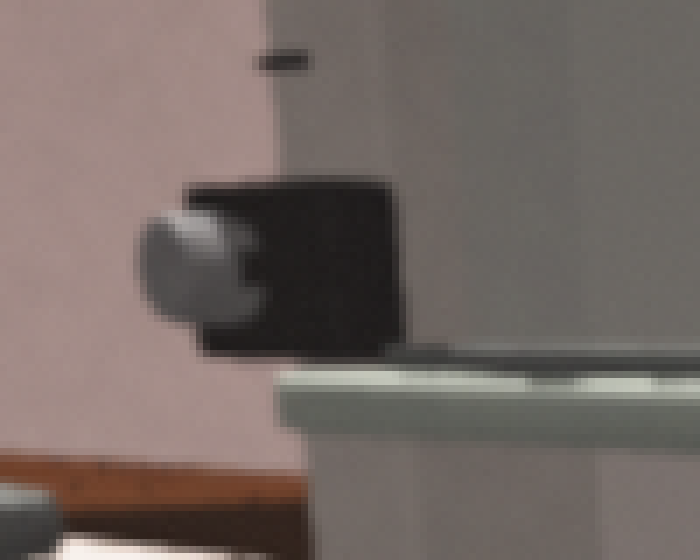

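```bash
python3 - <<'E'
import cv2,numpy as np
f=cv2.imread('pics/w3.png')[108:150,88:138]; s=cv2.imread('pics/s4.png')[70:120,245:295]
g=lambda a,z,m:cv2.resize(np.clip(a.astype(float)*m,0,255).astype('uint8'),None,fx=z,fy=z,interpolation=cv2.INTER_CUBIC)
A=g(f,8,3.5);B=g(s,8,2.0);h=max(A.shape[0],B.shape[0])
pad=lambda a:cv2.copyMakeBorder(a,0,h-a.shape[0],0,0,cv2.BORDER_CONSTANT)
cv2.imwrite('pics/c1.png',np.hstack([pad(A),pad(B)]))
E
```

```text
(no output)
```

View pics/c1.png

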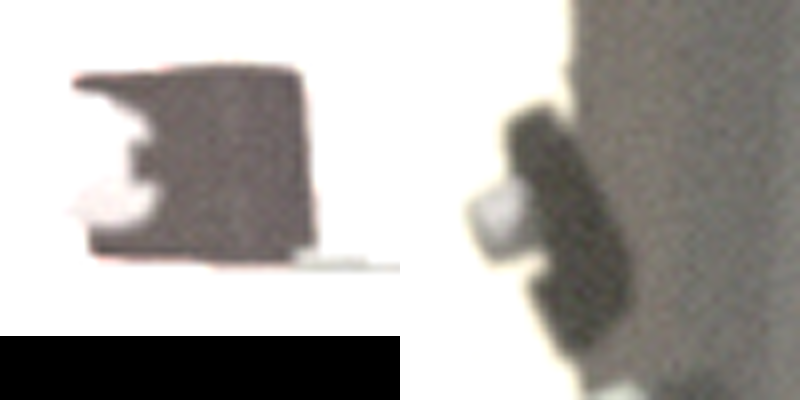

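The clip body covers (98–127, 116–141), but its pointer is seen end-on here and can't be made out. I need a more frontal view.

```bash
python3 - <<'E'
from st import *
from plan import *
o=get_obs(); q0=np.array(o['joint_pos']); x,r=FK(q0); print(x)
for y,X,yaw in ((.05,.53,15),(.05,.53,25),(.08,.52,20),(.1,.55,25),(.08,.5,30),(.12,.53,30)):
    g=goal(yaw,3.4,180); q,e=ik(np.array([X,y,.205]),g,q0); 
    rel=g.apply([.072,0,-.138])+[X,y,.205]; print(y,X,yaw,q.round(0),round(e,4),'cam',rel.round(3),'az',np.degrees(np.arctan2(.15-rel[1],.6-rel[0])).round(0)-yaw,[p.tolist() for p in pts(q)])
E
```

```text
[ 0.52475181 -0.08960478  0.20384221]
0.05 0.53 15 [ -43.   53.  -57. -120. -104.  -73.] 0.0 cam [0.393 0.013 0.269] az 18.0 [[0.35, -0.325, 0.564], [0.235, -0.219, 0.127], [0.184, -0.043, 0.184]]
0.05 0.53 25 [ -44.   42.  -49. -111.  -94.  -89.] 0.0 cam [ 0.401 -0.01   0.269] az 14.0 [[0.291, -0.279, 0.645], [0.287, -0.275, 0.182], [0.206, -0.101, 0.184]]
0.08 0.52 20 [ -41.   51.  -56. -117. -102.  -74.] 0.0 cam [0.387 0.031 0.269] az 9.0 [[0.356, -0.306, 0.574], [0.25, -0.215, 0.132], [0.184, -0.042, 0.184]]
0.1 0.55 25 [ -36.   44.  -51. -119.  -95.  -86.] 0.0 cam [0.421 0.04  0.269] az 7.0 [[0.336, -0.245, 0.633], [0.307, -0.224, 0.171], [0.226, -0.051, 0.184]]
0.08 0.5 30 [ -43.   43.  -49. -107.  -94.  -88.] 0.0 cam [0.377 0.009 0.269] az 2.0 [[0.3, -0.278, 0.639], [0.286, -0.265, 0.176], [0.19, -0.099, 0.184]]
0.12 0.53 30 [ -35.   43.  -50. -115.  -95.  -88.] 0.0 cam [0.407 0.049 0.269] az -2.0 [[0.334, -0.237, 0.639], [0.316, -0.225, 0.175], [0.22, -0.059, 0.184]]
```

play_rows:
  plan:
    - [0,-2.8,1.8,-3,0,0]
    - [0,-2.8,1.7,-3,0,0]
    - [0,-3,1.6,-3,0,0]
    - [0,-3,1.4,-3,0,0]
    - [0,-3,1.2,-3,0,0]
    - [0,0,0,0,0,0]
    - [0,0,0,0,0,0]

```text
clock: 11.95
tool_pos: [0.52, 0.0773, 0.2047]
orientation: [-17.6, -86.9, -141.8]
force: [0.8, 0.2, -0.0]
opening: 0.0005
gripper_force: 0.0
```

```bash
python3 - <<'E'
from st import *
from scipy.spatial.transform import Rotation as Ro
o=st()
s=snap('wrist','w4'); print(s['position'],s['attitude'])
for n in ['lip_under','mark']: print(n,[(np.round(d['position'],4).tolist(),round(d['score'],2)) for d in spot_point('wrist',n)[:2]])
Rm=Ro.from_euler('xyz',s['attitude'],degrees=True)
c=Rm.inv().apply(np.array([.601,.15,.28])-s['position']); u,v=int(s['fx']*c[0]/c[2]+s['cx']),int(s['fy']*c[1]/c[2]+s['cy']); print(u,v,c)
f=s['frame'][:,:,::-1]; a=f[v-35:v+45,u-50:u+50]; print('crop origin',u-50,v-35)
cv2.imwrite('pics/w4c.png',cv2.resize(np.clip(a.astype(float)*1.4,0,255).astype('uint8'),None,fx=7,fy=7,interpolation=cv2.INTER_NEAREST))
E
```

```text
clock 11.95
joint_pos [-41.404, 49.838, -55.672, -116.46, -100.128, -77.078]
tool_pos [0.52, 0.077, 0.205]
orientation [-17.59, -86.864, -141.844]
force [0.783, 0.174, -0.028]
opening 0.001
[0.38656753 0.02737929 0.27095878] [-102.83113518    0.9596526   -69.38114094]
lip_under []
mark [([0.6001, 0.1508, 0.279], 0.56)]
217 125 [-0.03939965 -0.06233313  0.23592608]
crop origin 167 90
```

View pics/w4c.png

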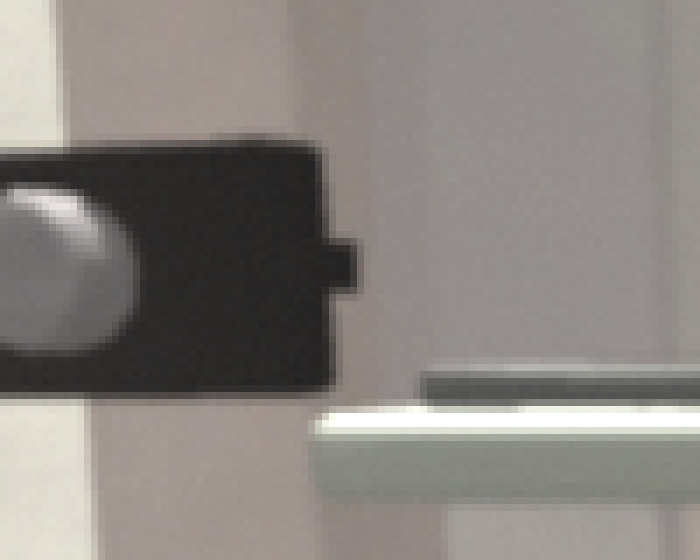

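```bash
python3 - <<'E'
import numpy as np
from scipy.spatial.transform import Rotation as Ro
p=np.array([0.38656753,0.02737929,0.27095878]);Rm=Ro.from_euler('xyz',[-102.83113518,0.9596526,-69.38114094],degrees=True)
fx=333.3846;cx,cy=272.8155,213.757
for n,u,v,X in (('mark',217.2,127.7,.6005),('lip under front corner',211.8,160.8,.5868),('lip top corner',212,148.3,.5868)):
    d=Rm.apply([(u-cx)/fx,(v-cy)/fx,1]); print(n,(p+d*(X-p[0])/d[0]).round(4))
E
```

```text
mark [0.6005 0.1498 0.2786]
lip under front corner [0.5868 0.1474 0.2564]
lip top corner [0.5868 0.1467 0.2647]
```

play_rows:
  plan:
    - [0,3,-1.1,-1,0,0]
    - [0,3,-1.1,-1,0,0]
    - [0.6,3,-1,-1,0,0]
    - [0.8,3,-1,-1,0,0]
    - [0.8,3,-0.9,-1,0,0]
    - [0.7,0,0,-1,0,0]
    - [0,0,0,0,0,0]

```text
clock: 12.68
tool_pos: [0.5187, -0.0867, 0.2366]
orientation: [0.7, -86.5, -166.5]
force: [0.2, 0.6, 0.9]
opening: 0.0004
gripper_force: 0.0
```

play_rows:
  plan:
    - [-0.2,0,2.2,0,0,0]
    - [-0.2,0,2.2,0,0,0]
    - [-0.1,0,2.2,0,0,0]
    - [0,0,0,0,0,0]

```text
clock: 13.02
tool_pos: [0.5852, -0.0671, 0.2332]
orientation: [-5.5, -86.5, -160.0]
force: [0.8, 0.4, -0.2]
opening: 0.0005
gripper_force: 0.0
```

play_rows:
  plan:
    - [0.3,0,0,0,0,0]
    - [0.3,0,0,0,0,0]
    - [0.3,0,0,0,0,0]
    - [0.3,0,0,0,0,0]
    - [0.3,0,0,0,0,0]
    - [0.3,0,0,0,0,0]
    - [0.3,0,0,0,0,0]
    - [0.2,0,0,0,0,0]
    - [0,0,0,0,0,0]

```text
clock: 13.77
tool_pos: [0.5818, -0.068, 0.255]
orientation: [-9.3, -86.6, -156.2]
force: [2.5, 1.3, -3.3]
opening: 0.0004
gripper_force: 2.0
```

play_rows:
  plan:
    - [0.2,0,0,0,0,0]
    - [0.2,0,0,0,0,0]
    - [0.2,0,0,0,0,0]
    - [0.2,0,0,0,0,0]
    - [0.2,0,0,0,0,0]
    - [0,0,0,0,0,0]
    - [0,0,0,0,0,0]

```text
clock: 14.35
tool_pos: [0.5813, -0.0683, 0.2652]
orientation: [-9.1, -86.5, -156.4]
force: [2.5, 0.5, -3.1]
opening: 0.0004
gripper_force: 1.5
```

play_rows:
  plan:
    - [-0.6,0,0,0,0,0]
    - [-0.4,0,-2.2,0,0,0]
    - [-0.8,0,-2.2,0,0,0]
    - [-1,0,-2,0,0,0]
    - [-1,-3,1,1.5,0,0]
    - [-1,-3,1,1.5,0,0]
    - [-0.8,-3,1,1.5,0,0]
    - [0,-3,1.1,1.5,0,0]
    - [0,-3,1.1,0,0,0]
    - [0,0,0,0,0,0]
    - [0,0,0,0,0,0]

```text
clock: 15.27
tool_pos: [0.5264, 0.0773, 0.2084]
orientation: [-7.5, -86.6, -151.9]
force: [-0.8, -0.9, -0.1]
opening: 0.0005
gripper_force: 0.0
```

```bash
python3 - <<'E'
from st import *
from scipy.spatial.transform import Rotation as Ro
o=st()
s=snap('wrist','w5'); print(s['position'].tolist(),s['attitude'].tolist())
Rm=Ro.from_euler('xyz',s['attitude'],degrees=True)
c=Rm.inv().apply(np.array([.6005,.15,.2785])-s['position']); u,v=int(s['fx']*c[0]/c[2]+s['cx']),int(s['fy']*c[1]/c[2]+s['cy']); print(u,v,c)
f=s['frame'][:,:,::-1]; a=f[v-35:v+45,u-50:u+50]; print('crop origin',u-50,v-35)
cv2.imwrite('pics/w5c.png',cv2.resize(np.clip(a.astype(float)*1.4,0,255).astype('uint8'),None,fx=7,fy=7,interpolation=cv2.INTER_NEAREST))
E
```

```text
clock 15.267
joint_pos [-40.807, 48.239, -55.011, -117.242, -99.588, -78.664]
tool_pos [0.526, 0.077, 0.208]
orientation [-7.493, -86.607, -151.878]
force [-0.803, -0.929, -0.096]
opening 0.0
[0.39241727415599165, 0.02770888181741777, 0.2736751997535441] [-102.45781231526985, 0.4563402108955232, -69.33164069951492]
213 133 [-0.04101297 -0.05570241  0.23128336]
crop origin 163 98
```

View pics/w5c.png

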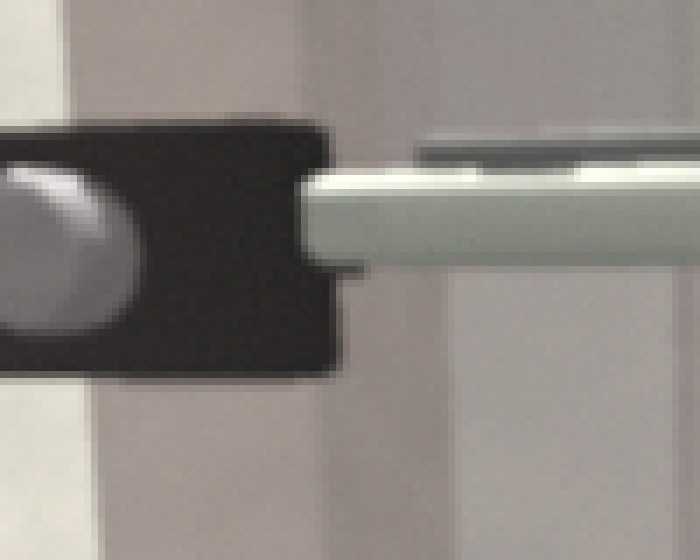

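```bash
python3 - <<'E'
import numpy as np
from scipy.spatial.transform import Rotation as Ro
p=np.array([0.392417,0.027709,0.273675]);Rm=Ro.from_euler('xyz',[-102.457812,.45634,-69.33164],degrees=True)
fx=333.3846;cx,cy=272.8155,213.757
for n,u,v,X in (('mark',214,133.1,.6005),('lip bottom',206,135.8,.5868),('lip top',206,98+173/7-.5,.5868),('pointer low',214,98+275/7-.5,.6005)):
    d=Rm.apply([(u-cx)/fx,(v-cy)/fx,1]); print(n,(p+d*(X-p[0])/d[0]).round(4))
E
```

```text
mark [0.6005 0.1497 0.2787]
lip bottom [0.5868 0.1478 0.2768]
lip top [0.5868 0.1473 0.2854]
pointer low [0.6005 0.1499 0.2763]
```

play_rows:
  plan:
    - [0,3,-1.2,-1,0,0]
    - [0.6,3,-1.2,-1,0,0]
    - [0.9,3,-1.1,-1,0,0]
    - [0.9,3,-1,-1,0,0]
    - [0.9,3,-0.9,-1,0,0]
    - [0.9,0,0,0,0,0]
    - [0,0,0,0,0,0]

```text
clock: 15.9
tool_pos: [0.5209, -0.088, 0.2498]
orientation: [-1.3, -86.5, -163.4]
force: [-0.8, 0.0, -0.5]
opening: 0.0008
gripper_force: 0.0
```

play_rows:
  plan:
    - [-0.1,0,2.1,0,0,0]
    - [-0.1,0,2.1,0,0,0]
    - [-0.1,0,2.1,0,0,0]
    - [0,0,0,0,0,0]

```text
clock: 16.23
tool_pos: [0.5839, -0.0681, 0.2481]
orientation: [-7.0, -86.5, -157.6]
force: [0.1, -0.5, -0.3]
opening: 0.0003
gripper_force: 0.0
```

play_rows:
  plan:
    - [0.4,0,0,0,0,0]
    - [0.4,0,0,0,0,0]
    - [0.3,0,0,0,0,0]
    - [0.3,0,0,0,0,0]
    - [0.2,0,0,0,0,0]
    - [0,0,0,0,0,0]
    - [0,0,0,0,0,0]

```text
clock: 16.82
tool_pos: [0.5808, -0.0684, 0.2639]
orientation: [-8.2, -86.6, -156.3]
force: [-0.4, -0.6, -0.5]
opening: 0.0002
gripper_force: 0.0
```

play_rows:
  plan:
    - [0.1,0,0,0,0,0]
    - [0.1,0,0,0,0,0]
    - [0.1,0,0,0,0,0]
    - [0,0,0,0,0,0]
    - [0,0,0,0,0,0]

```text
clock: 17.23
tool_pos: [0.5808, -0.0683, 0.2659]
orientation: [-9.7, -86.7, -154.8]
force: [0.4, -0.9, -5.1]
opening: 0.0003
gripper_force: 2.5
```

play_rows:
  plan:
    - [0.1,0,0,0,0,0]
    - [0,0,0,0,0,0]
    - [0,0,0,0,0,0]

```text
clock: 17.48
tool_pos: [0.5808, -0.0683, 0.2674]
orientation: [-9.1, -86.6, -155.4]
force: [1.2, -0.1, -3.9]
opening: 0.0006
gripper_force: 2.5
```

play_rows:
  plan:
    - [-0.5,0,0,0,0,0]
    - [-0.5,0,0,0,0,0]
    - [0,0,-2.2,0,0,0]
    - [0,0,-2.2,0,0,0]
    - [0,0,-2.2,0,0,0]
    - [0,0,-2.2,0,0,0]
    - [0,0,0,0,0,0]

```text
clock: 18.07
tool_pos: [0.4945, -0.0918, 0.2523]
orientation: [-10.5, -86.5, -154.0]
force: [-0.0, -0.3, 0.3]
opening: 0.0003
gripper_force: 0.0
```

```bash
python3 - <<'E'
from st import *
from plan import *
o=st(); q0=np.array(o['joint_pos']); x,r=FK(q0)
snap('side','s6')
for n in ['mark','lip_under','air_top','dish','pipette','tipbox']: print(n,[(np.round(d['position'],4).tolist(),round(d['score'],2)) for d in spot_point('side',n)[:2]])
for yaw in (180,):
    g=R.from_euler('xyz',[180,0,yaw],degrees=True)
    for z in (.15,.078):
        q,e=ik(np.array([.5095,-.236,z]),g,[-10,20,-10,0,-80,-80]); print(z,q.round(1),e,[p.tolist() for p in pts(q)])
    q,e=ik(np.array([.48,-.236,.15]),g,[-10,20,-10,0,-80,-80])
    N=30; qs=[q0+(q-q0)*i/N for i in range(1,N+1)]
    for i in range(0,N,3): a,b=FK(qs[i]); print(a.round(2),b.apply([0,0,1]).round(2),'bodycorners',[(a+b.apply([sx,sy,-.05])).round(2).tolist() for sx in(-.04,.04) for sy in(-.1,.1)],pts(qs[i])[1:])
    rr=rows(qs,x,r); A=np.abs(rr); print(A.max(0)); print(rr[:15]);print(rr[15:])
E
```

```text
clock 18.067
joint_pos [-61.913, 28.355, -45.435, -103.028, -89.796, -106.442]
tool_pos [0.494, -0.092, 0.252]
orientation [-10.467, -86.53, -154.01]
force [-0.006, -0.305, 0.268]
opening 0.0
mark [([0.5984, 0.1496, 0.2786], 0.86)]
lip_under [([0.6077, -0.0566, 0.2793], 0.66)]
air_top [([0.5108, -0.2387, 0.0602], 0.71)]
dish [([0.5102, -0.0943, -0.0014], 0.77)]
pipette []
tipbox [([0.5114, 0.1381, -0.0005], 0.58)]
0.15 [ -4.9  14.7 -21.2  -0.  -54.1 -85.1] 6.661338147750939e-15 [[0.152, -0.013, 0.781], [0.526, -0.045, 0.509], [0.509, -0.236, 0.509]]
0.078 [ -4.9  19.5 -25.6   0.  -44.8 -85.1] 1.4271916981556387e-12 [[0.2, -0.017, 0.766], [0.526, -0.045, 0.437], [0.51, -0.236, 0.437]]
[ 0.48 -0.07  0.24] [0.94 0.35 0.03] bodycorners [[0.4, 0.01, 0.2], [0.47, -0.18, 0.2], [0.4, 0.01, 0.28], [0.47, -0.18, 0.28]] (array([ 0.209, -0.363,  0.288]), array([ 0.147, -0.191,  0.232]))
[ 0.44 -0.01  0.21] [ 0.82  0.56 -0.09] bodycorners [[0.34, 0.04, 0.16], [0.46, -0.12, 0.18], [0.34, 0.05, 0.24], [0.46, -0.11, 0.26]] (array([ 0.252, -0.352,  0.306]), array([ 0.146, -0.208,  0.237]))
[0.39 0.03
[... 2037 characters left out ...]
.1, -1.4, -0.7, 4.3, -1.5, -3.4], [-1.0, -1.2, -0.7, 4.3, -1.6, -3.6], [-1.2, -1.2, -0.8, 4.2, -1.5, -3.7], [-1.1, -1.0, -0.8, 4.1, -1.6, -3.8]]
[[-1.3, -0.9, -0.9, 4.1, -1.5, -3.9], [-1.3, -0.8, -0.9, 3.9, -1.6, -4.0], [-1.4, -0.6, -1.0, 3.9, -1.6, -4.1], [-1.4, -0.6, -1.1, 3.8, -1.6, -4.2], [-1.6, -0.5, -1.1, 3.7, -1.7, -4.3], [-1.7, -0.4, -1.3, 3.6, -1.7, -4.3], [-1.8, -0.3, -1.3, 3.5, -1.7, -4.4], [-1.8, -0.3, -1.3, 3.4, -1.8, -4.5], [-2.1, -0.2, -1.5, 3.4, -1.8, -4.5], [-2.1, -0.2, -1.5, 3.3, -1.9, -4.6], [-2.3, -0.1, -1.6, 3.2, -1.9, -4.6], [-2.4, -0.1, -1.6, 3.1, -2.0, -4.6], [-2.5, -0.1, -1.8, 3.1, -2.0, -4.7], [-2.6, -0.2, -1.8, 3.1, -2.1, -4.6], [-2.8, -0.1, -1.8, 2.9, -2.2, -4.7]]
```

Sash reads level with the mark. The direct swing dips too low, so I'll add a lift to it.

```bash
python3 - <<'E'
from st import *
from plan import *
q0=np.array(get_obs()['joint_pos']); x,r=FK(q0)
g=R.from_euler('xyz',[180,0,180],degrees=True)
q,e=ik(np.array([.49,-.236,.15]),g,[-10,20,-10,0,-80,-80])
N=30; qs=[q0+(q-q0)*i/N+np.array([0,-18,6,0,0,0])*np.sin(np.pi*i/N) for i in range(1,N+1)]
for i in range(2,N,4): a,b=FK(qs[i]); print(a.round(2),b.apply([0,0,1]).round(2),min((a+b.apply([sx,sy,-.05]))[2].round(2) for sx in(-.04,.04) for sy in(-.1,.1)),[p.tolist() for p in pts(qs[i])[1:]])
rr=rows(qs,x,r); A=np.abs(rr); print(A.max(0)); print(rr[:15]);print(rr[15:])
E
```

```text
[ 0.47 -0.03  0.25] [ 0.87  0.49 -0.04] 0.19 [[0.241, -0.357, 0.349], [0.155, -0.211, 0.26]]
[ 0.42 -0.    0.23] [ 0.7   0.67 -0.24] 0.16 [[0.29, -0.327, 0.436], [0.169, -0.245, 0.313]]
[ 0.38 -0.02  0.21] [ 0.53  0.71 -0.46] 0.14 [[0.325, -0.282, 0.511], [0.192, -0.272, 0.374]]
[ 0.36 -0.06  0.19] [ 0.38  0.64 -0.67] 0.15 [[0.355, -0.234, 0.56], [0.225, -0.291, 0.432]]
[ 0.36 -0.12  0.18] [ 0.25  0.51 -0.83] 0.16 [[0.389, -0.188, 0.581], [0.273, -0.3, 0.477]]
[ 0.39 -0.18  0.17] [ 0.13  0.34 -0.93] 0.18 [[0.43, -0.142, 0.573], [0.34, -0.296, 0.504]]
[ 0.44 -0.22  0.16] [ 0.04  0.15 -0.99] 0.19 [[0.476, -0.09, 0.541], [0.423, -0.272, 0.513]]
[2.  2.4 0.9 5.  1.5 4.8]
[[-0.1, -2.4, -0.3, 5.0, -1.3, -4.4], [-0.0, -2.1, -0.2, 4.9, -1.3, -4.4], [-0.0, -1.9, -0.4, 4.7, -1.4, -4.6], [-0.1, -1.7, -0.3, 4.6, -1.3, -4.7], [-0.0, -1.6, -0.4, 4.5, -1.4, -4.7], [-0.1, -1.3, -0.5, 4.3, -1.4, -4.8], [-0.1, -1.2, -0.6, 4.1, -1.4, -4.7], [-0.3, -1.0, -0.6, 4.1, -1.4, -4.7], [-0.3, -0.8, -0.7, 3.9, -1.5, -4.6], [-0.4, -0.8, -0.7, 3.8, -1.4, -4.5], [-0.5, -0.7, -0.8, 3.7, -1.3, -4.5], [-0.6, -0.7, -0.7, 3.7, -1.4, -4.3], [-0.7, -0.6, -0.9, 3.6, -1.3, -4.3], [-0.9, -0.6, -0.8, 3.5, -1.2, -4.1], [-0.9, -0.6, -0.8, 3.5, -1.1, -4.0]]
[[-1.0, -0.7, -0.7, 3.5, -1.0, -4.0], [-1.1, -0.6, -0.7, 3.4, -0.9, -3.8], [-1.2, -0.7, -0.6, 3.4, -0.7, -3.8], [-1.3, -0.7, -0.5, 3.4, -0.6, -3.8], [-1.3, -0.7, -0.5, 3.4, -0.4, -3.8], [-1.3, -0.8, -0.3, 3.3, -0.3, -3.7], [-1.4, -0.7, -0.2, 3.4, -0.2, -3.8], [-1.5, -0.7, -0.1, 3.3, -0.0, -3.8], [-1.5, -0.6, -0.1, 3.2, 0.1, -3.9], [-1.5, -0.6, 0.1, 3.2, 0.2, -4.0], [-1.6, -0.6, 0.1, 3.1, 0.3, -4.1], [-1.7, -0.4, 0.2, 3.0, 0.3, -4.3], [-1.8, -0.4, 0.3, 3.0, 0.4, -4.3], [-1.8, -0.3, 0.2, 2.9, 0.4, -4.5], [-2.0, -0.2, 0.3, 2.8, 0.3, -4.6]]
```

play_rows:
  plan:
    - [-0.1,-2.4,-0.3,5.0,-1.3,-4.4]
    - [0,-2.1,-0.2,4.9,-1.3,-4.4]
    - [0,-1.9,-0.4,4.7,-1.4,-4.6]
    - [-0.1,-1.7,-0.3,4.6,-1.3,-4.7]
    - [0,-1.6,-0.4,4.5,-1.4,-4.7]
    - [-0.1,-1.3,-0.5,4.3,-1.4,-4.8]
    - [-0.1,-1.2,-0.6,4.1,-1.4,-4.7]
    - [-0.3,-1.0,-0.6,4.1,-1.4,-4.7]
    - [-0.3,-0.8,-0.7,3.9,-1.5,-4.6]
    - [-0.4,-0.8,-0.7,3.8,-1.4,-4.5]
    - [-0.5,-0.7,-0.8,3.7,-1.3,-4.5]
    - [-0.6,-0.7,-0.7,3.7,-1.4,-4.3]
    - [-0.7,-0.6,-0.9,3.6,-1.3,-4.3]
    - [-0.9,-0.6,-0.8,3.5,-1.2,-4.1]
    - [-0.9,-0.6,-0.8,3.5,-1.1,-4.0]

```text
clock: 19.67
tool_pos: [0.3625, -0.0617, 0.1932]
orientation: [136.5, -22.5, 127.2]
force: [0.1, -0.3, 0.1]
opening: 0.0003
gripper_force: 0.0
```

play_rows:
  plan:
    - [-1.0,-0.7,-0.7,3.5,-1.0,-4.0]
    - [-1.1,-0.6,-0.7,3.4,-0.9,-3.8]
    - [-1.2,-0.7,-0.6,3.4,-0.7,-3.8]
    - [-1.3,-0.7,-0.5,3.4,-0.6,-3.8]
    - [-1.3,-0.7,-0.5,3.4,-0.4,-3.8]
    - [-1.3,-0.8,-0.3,3.3,-0.3,-3.7]
    - [-1.4,-0.7,-0.2,3.4,-0.2,-3.8]
    - [-1.5,-0.7,-0.1,3.3,0,-3.8]
    - [-1.5,-0.6,-0.1,3.2,0.1,-3.9]
    - [-1.5,-0.6,0.1,3.2,0.2,-4.0]
    - [-1.6,-0.6,0.1,3.1,0.3,-4.1]
    - [-1.7,-0.4,0.2,3.0,0.3,-4.3]
    - [-1.8,-0.4,0.3,3.0,0.4,-4.3]
    - [-1.8,-0.3,0.2,2.9,0.4,-4.5]
    - [-2.0,-0.2,0.3,2.8,0.3,-4.6]
    - [0,0,0,0,0,0]
    - [0,0,0,0,0,0]

```text
clock: 21.08
tool_pos: [0.4905, -0.2349, 0.1489]
orientation: [180.0, -0.1, -179.9]
force: [-0.1, 0.1, -0.3]
opening: 0.0003
gripper_force: 0.0
```

```bash
python3 - <<'E'
from st import *
o=st(); 
for c in ('wrist','side','top'):
    snap(c,c+'7')
    for n in ['air_top','lip_under']: print(c,n,[(np.round(d['position'],4).tolist(),round(d['score'],2)) for d in spot_point(c,n)[:2]])
E
```

```text
clock 21.083
joint_pos [-4.934, 13.213, -23.412, 0.008, -53.492, -84.963]
tool_pos [0.49, -0.235, 0.149]
orientation [179.996, -0.118, -179.893]
force [-0.119, 0.066, -0.286]
opening 0.0
wrist air_top [([0.5092, -0.2374, 0.0622], 0.93)]
wrist lip_under []
side air_top []
side lip_under [([0.6045, -0.0566, 0.2836], 0.58)]
top air_top [([0.509, 0.1371, -0.0011], 0.31)]
top lip_under [([0.6056, -0.0562, 0.2829], 0.67), ([0.5101, 0.1342, -0.0037], 0.38)]
```

play_rows:
  plan:
    - [-1,-0.1,1.5,0,0,0]
    - [-0.9,-0.1,1.5,0,0,0]
    - [0,0,1.5,0,0,0]
    - [0,0,1.5,0,0,0]
    - [0,0,0.4,0,0,0]
    - [0,0,0,0,0,0]
    - [0,0,0,0,0,0]

```text
clock: 22.12
tool_pos: [0.5095, -0.2387, 0.0862]
orientation: [-179.9, 0.0, 180.0]
force: [-0.5, -0.3, 0.8]
opening: -0.0
gripper_force: 0.0
```

play_rows:
  plan:
    - [0,0,0.3,0,0,0]
    - [0,0,0.3,0,0,0]
    - [0,0,0.2,0,0,0]
    - [0,0,0,0,0,0]
    - [0,0,0,0,0,0]

```text
clock: 22.53
tool_pos: [0.5101, -0.2386, 0.0784]
orientation: [-179.9, 0.1, -180.0]
force: [1.4, 0.6, 2.0]
opening: 0.0003
gripper_force: 1.5
```

play_rows:
  plan:
    - [0,0,0.2,0,0,0]
    - [0,0,0.1,0,0,0]
    - [0,0,0.1,0,0,0]
    - [0,0,0,0,0,0]

```text
clock: 22.87
tool_pos: [0.5102, -0.2387, 0.0751]
orientation: [-179.9, 0.1, -180.0]
force: [-1.7, 1.8, 13.2]
opening: 0.0008
gripper_force: 6.7
```

play_rows:
  plan:
    - [0,0,0.1,0,0,0]
    - [0,0,0.1,0,0,0]
    - [0,0,0,0,0,0]

```text
clock: 23.12
tool_pos: [0.5102, -0.2387, 0.0748]
orientation: [-179.9, 0.1, -179.9]
force: [-6.5, 4.7, 29.3]
opening: 0.0004
gripper_force: 14.7
```

Bottomed out: 29 N with no further travel. Now release.

play_rows:
  plan:
    - [0,0,-0.5,0,0,0]
    - [0,0,-1.5,0,0,0]
    - [0,0,-2,0,0,0]
    - [0.5,0,-2,0,0,0]
    - [1,0,-2,0,0,0]
    - [2,0,0,0,0,0]
    - [2,0,0,0,0,0]
    - [2,0,0,0,0,0]
    - [0,0,0,0,0,0]
    - [0,0,0,0,0,0]

```text
clock: 23.95
tool_pos: [0.4331, -0.2383, 0.1516]
orientation: [-180.0, -0.0, 180.0]
force: [-0.3, 0.8, 0.0]
opening: 0.0003
gripper_force: 0.0
```

```bash
python3 - <<'E'
from st import *
o=st(); 
for c in ('side','top'):
    snap(c,c+'8')
    for n in ['mark','lip_under','air_top','dish','pipette','tipbox','timer','bottle','rack','beaker']: print(c,n,[(np.round(d['position'],4).tolist(),round(d['score'],2)) for d in spot_point(c,n)[:1]])
E
```

```text
clock 23.95
joint_pos [-5.97, 8.479, -29.18, 0.034, -52.383, -84.087]
tool_pos [0.433, -0.238, 0.152]
orientation [-179.977, -0.045, 179.964]
force [-0.326, 0.79, 0.015]
opening 0.0
side mark [([0.6022, 0.1496, 0.2795], 0.54)]
side lip_under [([0.6089, -0.0554, 0.2802], 0.9)]
side air_top [([0.6068, -0.0536, 0.2822], 0.58)]
side dish [([0.5126, -0.0966, -0.0011], 0.75)]
side pipette []
side tipbox []
side timer []
side bottle []
side rack [([0.5122, -0.0936, 0.0003], 0.72)]
side beaker []
top mark [([0.6016, 0.1492, 0.278], 0.72)]
top lip_under [([0.6058, -0.0551, 0.2808], 0.91)]
top air_top []
top dish []
top pipette []
top tipbox [([0.5068, 0.139, 0.0006], 0.59)]
top timer []
top bottle []
top rack []
top beaker []
```

View pics/side8.png

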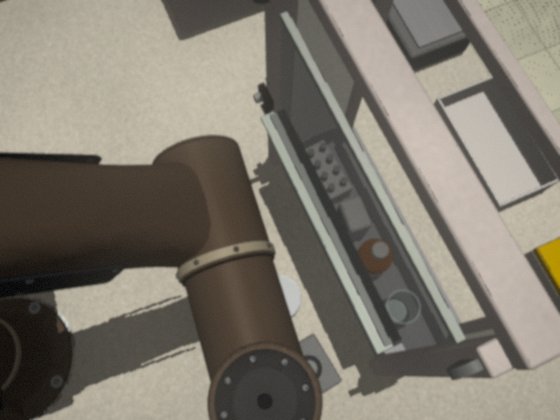

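The side view shows the sash up with its lip's left end at (268,118), beside the clip at (262,95). The things inside the hood haven't moved, and the arm is touching nothing.

```bash
python3 -c "
from plant import *
print(close_job())"
```

```text
the job is handed in; nothing more can be done
None
```

The job is handed in: the sash is up with the lip's underside at about 279 mm, against about 278.6 mm measured for the pointer tip, the air button was then pressed to its stop and released, and nothing else was seen to move, though the arm hid some of the bench in the last pictures.

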